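Refit the vacuum packer's intake filter and snug its thumbscrew

ROBOT

A 6-joint arm with a two-finger parallel gripper is mounted at the origin on the work surface. World frame = base frame: x ahead of the robot, y to its left, z up, the work surface at z = 0. Lengths are in m, angles in rad, forces in N, time in s.
With the tool pointing down it reaches from about 0.25 to 0.725 m from the base axis. Payload 4 kg.
Tool frame: the origin (TCP) lies on the centre line of the jaws, within the pads' length; the fingertips stand 17 mm ahead of it and the grasp point (between the pads) lies 2 mm behind it; z points along the fingers, y is the line along which they close (so a half turn about z gives the same grasp; the last joint's range is limited). The gripper opens to 85 mm and grips with 20 to 120 N. Pads are 22 mm wide; open, the fingers measure 114 mm over their backs; the gripper's body (76 mm by 85 mm) begins 54 mm behind the grasp point. The pads swing forward as they close: fully open they stand 13 mm farther back than shut.
Start: joints at [1.323, 0.241, 0.005, 1.335, 0, 1.571], TCP at [0.123, 0.485, 0.248] pointing down, gripper open.
Joint ranges: [-2.72, 2.72], [-1.05, 1.87], [-1.09, 1.28], [-1.99, 2.15], [-1.42, 1.44], [-3.14, 3.14]. Speed limits (rad/s): [2.79, 2.79, 3.14, 3.14, 3.14, 3.14].

INTERFACE

Orientations are given as a unit quaternion [x, y, z, w].
In Python, from workcell import get_obs, imaging, order gives the robot as it stands.
- The arm moves only by the tool apply_moves, never from a script. Its argument "targets" is a list that holds one entry, the list of rows, each a list of 5 numbers: the shift along the world's x, y, z in units of 40 mm (1.0 is 40 mm), then the turn about the world's z in degrees, then the gripper command: -1 is shut, 1 is fully open, values between are in proportion. In form: [[[dx, dy, dz, turn, fingers], ...]]. A call has 1 to 8 rows; each row shifts and turns the commanded pose from where the row before left it; what a row does not reach is not made up. A row lasts 1/12 s, in which the tool goes at most 41.7 mm and 7.16 degrees, less where a joint would pass 70% of its speed; a pose out of reach is approached as far as the arm can. A call is refused whole if a number of a shift passes 1 or a number of a turn 7.16, either way. A call with a gripper value outside its range is refused whole. The fingers move at their own pace and stop on an object; the grip force is fixed at half the most. Time passes only in rows, so rows that do not move let the fingers close. It gives the time, the measured TCP pose, the force, the opening and the grip force at its end, in the units of the state.
- get_obs(): the state, without advancing time (a new reading comes with each control period).
- imaging.camera(name): name is "scene" or "top"; returns (picture, depth): 420x560x3 uint8, blue, green, red; 420x560 float32, m along the optical axis (not along the pixel's ray), 0 where there is no reading.
- imaging.get_calibration(name): a dict with "camera_matrix" (3x3 intrinsics, pixels), "eye" and "rotation" of the camera in the world. Camera axes: x right, y down, z forward; pixel columns grow to the right and rows downward; lengths in m; the calibration is good to about 2 mm. A picture is of the moment at which its call begins. get_calibration takes no time and is no camera call.
- order.job_done(): hands the job in; it is judged then, once.
The state is a dict: "clock": time; "joint_pos": joint angles; "joint_vel": joint speeds; "tau": joint torques, N m; "eef_pos": TCP position; "tool_rot": TCP orientation; "ft_force": force on the tool from outside, world axes, zero at the start; "ft_torque": the same for the moment, N m; "grip_width": finger opening in m; "grasp_force": force on a finger pad.
Only numpy, scipy, OpenCV 4.12 (cv2) and the standard library are available. Lean on these libraries where they do the work, as an engineer would, in place of code of your own. Each camera call takes 0.05 s, during which the arm holds its last target. There are 200 camera calls.

TASK

The washed intake filter has only been laid loosely in the top of the table-top vacuum packer. Push it home so that its far edge goes under the retaining lip and the near edge drops fully down into the recess, then turn the knurled brass thumbscrew clockwise until its red clip lies across the filter's side rail and the screw seats: stop as soon as the resistance rises, do not force it. Leave the dish, mortar, pestle and can where they stand.

Things in the scene. Friction and masses are not known exactly. Their poses are not given: they have to be found in the camera images.
- packer: Stainless table-top vacuum packer, fixed, 300 (x) x 370 (y) mm, 115 mm high to its flat top deck. Origin: centre of its underside, on the table; its +x points away from the robot, to the jaw and control panel; z up. The jaw hood covers the deck from x = +56 mm on and stands 32 mm above it. The filter recess spans x = -90 to +24 mm; the 60 mm of deck on its robot side is bare and flat.
- seat (a point): Centre of the filter recess's floor, 12 mm below the deck, axes as the packer's. The recess is 114 (x) x 124 (y) x 12 mm deep: near wall 57 mm to -x, far wall 57 mm to +x, side walls 62 mm to either side.
- lip_edge (a point): Middle of the free edge of the dark steel retaining lip, 130 mm wide, at the recess's far end. It overhangs the recess by 10 mm; its underside (this point) is 3 mm above the deck, its top 6 mm above.
- filter: Loose filter: blue plastic frame 110 (x) x 120 (y) x 12 mm, rails 13 mm wide round a metal mesh, 0.17 to 0.30 kg. Origin: centre of its underside; x from near to far edge. Home, it lies flat on the recess floor, top flush with the deck, with 4 mm of play along x and 2 mm to each side. Pushed at its near edge along the packer's +x with 1 to 3 N it slides under the lip.
- filter_near (a point): Middle of the top of the filter's near edge, its outer face. At the start the far edge lies on the recess floor 13 to 25 mm short of the far wall; the underside leans on the near wall's top edge, tilted 7 degrees, the near edge 8 to 21 mm back over the deck and its top 13 to 16 mm above it. Within 4 mm of the far wall the near edge clears the near wall and falls in or can be pressed in.
- filter_far (a point): Middle of the top of the filter's far edge. Home, it is 12 mm above seat and 53 to 57 mm to its +x side, under the lip.
- screw_head (a point): Knurled brass thumbscrew head, 28 mm across, 20 mm tall, axis upright; this point is on the axis at half height, 17 mm above the deck, beside the recess at x = -58, y = +84 mm of the packer's frame. Under the head, 2 to 5 mm above the deck, a red clip turns with it. Grip the head across its sides from above, fingertips at least 6 mm above the deck to clear the clip.
- clip_tip (a point): Middle of the outer end of the red clip, a bar 16 mm wide that reaches 36 mm from the screw's axis. When the screw is seated the clip points from the axis straight towards the packer's -y, over the filter's side rail.
- screw (a joint): Turn of the thumbscrew in its nut, rad, growing clockwise seen from above (tightening). Starts at 0.2 to 1.2, clip clear of the filter; it seats at 2.6, its end. Up to there it turns easily (about 0.06 N m). A grip of 30 to 50 N on the head does not slip.
- dish: Small steel dish, 72 mm across, 28 mm tall, standing on the packer's deck on the -y side of the filter. Origin: centre of its underside.
- mortar: Dark stone mortar, 170 mm across, 85 mm tall, on the robot's right. Origin: centre of its underside.
- pestle: Dark stone pestle, 165 mm tall and 46 mm across, standing on its end on the robot's right. Origin: centre of its underside.
- can: Red can, 74 mm across, 110 mm tall, on the robot's left. Origin: centre of its underside.
- nut (a joint): Give of the nut's rubber bush in the deck, rad, growing clockwise: about 0 while the screw runs. Once the screw is seated, turning on twists the bush and the torque climbs by 0.8 N m per rad (0.2 N m at about 0.2); let go, it springs back to nearly 0 and the screw stays seated. More than 0.5 (0.45 N m) is forced. The head's and clip's turn is screw + nut.
There are look-alikes about, which are no part of the job. What is shaped like the filter but green is not meant.

How it is judged:
On the way, in this order (a step that is already met when the one before it is completed fails the run):
1. the filter is home: far edge under the lip, lying flat in the recess, the screw not yet tightened (z of each of filter_near, filter_far in the frame of seat below 0.0155 m and x of filter_far in the frame of seat above 0.05 m and value of joint screw below 1.6 rad), for 0.2 s.
2. the thumbscrew is turned clockwise until it seats (value of joint screw above 2.5 rad), for 0.1 s.
At the end, for the whole second after the job is handed in: The filter lies at rest in its recess, both edges within 3.5 mm of flush with the deck and its far edge at least 3 mm under the lip, and the thumbscrew stands seated: no more than 0.1 rad short of its seat and not forced more than 0.5 rad past it (z of each of filter_near, filter_far in the frame of seat below 0.0155 m and x of filter_far in the frame of seat above 0.05 m and value of joint screw above 2.5 rad and value of joint nut below 0.5 rad and linear speed of filter below 0.02 m/s); the robot touches nothing.
It fails at once if the thumbscrew is forced: turned on by more than 0.5 rad after it has seated (value of joint nut above 0.5 rad).
It fails at once if a bystander (dish, mortar, pestle, can) is moved by more than 40 mm (distance of any of dish, mortar, pestle, can from where it was at the start of the episode above 0.04 m).
It also fails if it takes over 70 s, if anything falls off the work surface, if the arm or the gripper's body presses on something with over 40 N, if the wrist force passes 120 N, or if a joint passes its speed limit or range.

## Working session

There is one attempt and no reset: what is moved stays moved. The work goes in short steps, Python scripts to look and compute and a tool call to move; the robot and the scene stay as the last step left them, time stands still between calls to the robot, and variables do not carry over. Pictures are saved under pics/ and viewed, at most 10 in all, crops included, and the job is handed in when it is done.

Besides the shell and the picture viewer there is one more tool, called after "Emit:" as a command line: name --argument value ..., lists and objects as JSON in quotes. apply_moves: Moves the arm, as the interface text tells. Its arguments: {"type":"object","properties":{"targets":{"type":"array","items":{"type":"array","items":{"type":"array","items":{"type":"number"}}}}},"required":["targets"]}

```bash
mkdir -p pics; cat > h.py <<'E'
import numpy as np, cv2
from workcell import get_obs, imaging, order
def cam(n):
    p,d=imaging.camera(n); c=imaging.get_calibration(n); return p,d,np.array(c["camera_matrix"]),np.array(c["eye"]),np.array(c["rotation"])
def ray(K,R,uv): return R@np.linalg.inv(K)@np.array([uv[0],uv[1],1.0])
def onplane(K,e,R,uv,z):
    r=ray(K,R,uv); return e+r*(z-e[2])/r[2]
def cloud(d,K,e,R):
    v,u=np.mgrid[0:d.shape[0],0:d.shape[1]]
    r=np.stack([u,v,np.ones_like(u)],-1)@np.linalg.inv(K).T@R.T
    return e+r*d[...,None]
def proj(K,e,R,P):
    c=R.T@(np.array(P)-e); c=K@c; return c[:2]/c[2]
E
python3 - <<'E'
from h import *
for n in("scene","top"):
    p,d,K,e,R=cam(n); cv2.imwrite(f"pics/{n}0.png",p); print(n,e,R.round(3).tolist(),K[0,0])
    np.savez(f"{n}0.npz",p=p,d=d)
o=get_obs();print(o)
E
```

```text
scene [ 1.06965859 -0.58828016  1.03407484] [0.859, 0.37, -0.145, -0.324] 392.9437251303517
top [ 0.33602625 -0.03654423  1.28071228] [0.714, -0.697, 0.048, -0.035] 422.6282177666208
{'clock': 0.1, 'joint_pos': array([1.32300115e+00, 2.41345117e-01, 3.86206394e-03, 1.33519180e+00,
       3.50808631e-05, 1.57081433e+00]), 'joint_vel': array([-0.00043159, -0.00085333,  0.00313174,  0.00098023,  0.00166149,
       -0.00057617]), 'tau': array([-1.06546246e-03, -3.73136938e+01,  2.53010166e+01,  1.07827535e-02,
        6.45634330e-06,  2.99504200e-05]), 'eef_pos': array([0.12249404, 0.48421736, 0.2474994 ]), 'tool_rot': array([ 1.23589744e-01,  9.92332955e-01, -9.29897452e-04, -1.33472618e-04]), 'ft_force': array([0.65675605, 0.27223182, 0.03654044]), 'ft_torque': array([ 0.00476416, -0.01610488, -0.07614693]), 'grasp_force': 0.0, 'grip_width': 0.08551140140811025}
```

View pics/scene0.png

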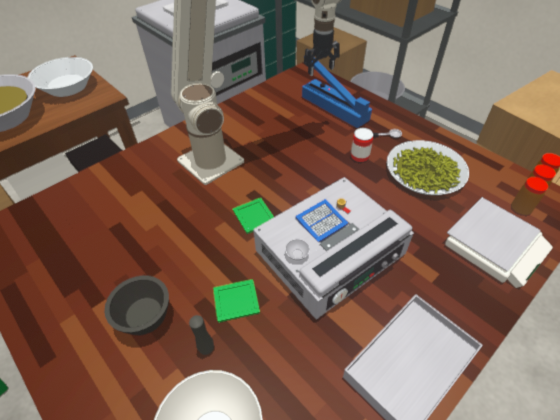

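View pics/top0.png

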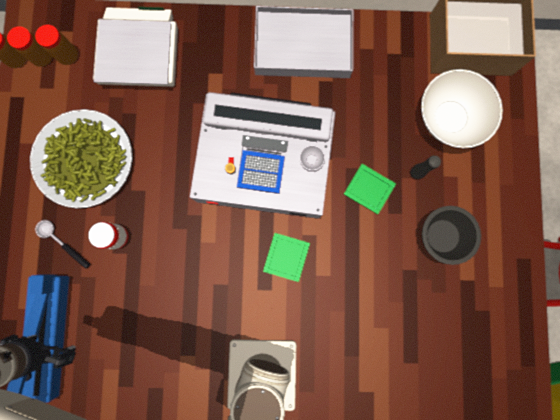

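The blue filter is at top (261,172) and scene (322,219). The brass screw with its red clip is at top (230,167), with the clip pointing image-up (+x). The green squares at top (287,257) and (370,188) are look-alikes, and the blue item at top (42,330) is a toolbox-like thing. Only the blue mesh frame in the packer fits the description. I'll measure now and make one enlarged crop.

```bash
python3 - <<'E'
from h import *
f=np.load("top0.npz");p=f["p"];d=f["d"]
c=imaging.get_calibration("top");K,e,R=[np.array(c[k]) for k in("camera_matrix","eye","rotation")]
R=R.reshape(3,3) if R.size==9 else None
E
python3 - <<'E'
from workcell import imaging
print(imaging.get_calibration("top"))
E
```

```text
{'camera_matrix': array([[422.62821777,   0.        , 285.83074664],
       [  0.        , 422.62821777, 207.42796979],
       [  0.        ,   0.        ,   1.        ]]), 'eye': array([ 0.33602625, -0.03654423,  1.28071228]), 'rotation': array([ 0.71439185, -0.69722163,  0.04815068, -0.03475333])}
```

```bash
sed -i 's/np.array(c\["rotation"\])$/Rot.from_quat(c["rotation"]).as_matrix()/; 1a from scipy.spatial.transform import Rotation as Rot' h.py
python3 - <<'E'
from h import *
def load(n):
    f=np.load(n+"0.npz");c=imaging.get_calibration(n)
    return f["p"],f["d"],c["camera_matrix"],c["eye"],Rot.from_quat(c["rotation"]).as_matrix()
p,d,K,e,R=load("top"); P=cloud(d,K,e,R)
m=(P[...,2]>.105)&(P[...,2]<.165)&(d>0); m[:85]=0;m[220:]=0;m[:,:185]=0;m[:,340:]=0
deck=P[m]; print("deck z",np.median(deck[:,2]))
r=cv2.minAreaRect(deck[:,:2].astype(np.float32)); print(r, cv2.boxPoints(r).tolist())
hsv=cv2.cvtColor(p,cv2.COLOR_BGR2HSV)
def blob(lo,hi,z,box=(190,90,340,215)):
    k=cv2.inRange(hsv,lo,hi);q=np.zeros_like(k);a,b,c2,d2=box;q[b:d2,a:c2]=k[b:d2,a:c2]
    n,l,s,ce=cv2.connectedComponentsWithStats(q);i=1+s[1:,4].argmax();w=onplane(K,e,R,ce[i],z)
    return l==i,s[i],ce[i],w
for nm,lo,hi,z in(("blue",(100,120,60),(125,255,255),.12),("red",(0,170,120),(6,255,255),.119),("brass",(14,90,90),(30,255,255),.142)):
    b,s,ce,w=blob(lo,hi,z,(190,120,300,200)); print(nm,s,ce,w)
    if nm=="blue":
        c=max(cv2.findContours(b.astype(np.uint8),0,2)[0],key=cv2.contourArea)
        rr=cv2.minAreaRect(c); print(rr)
        for q in cv2.boxPoints(rr): print(q,onplane(K,e,R,q,.12), P[int(q[1]),int(q[0])])
cv2.imwrite("pics/crop0.png",cv2.resize(p[85:225,180:350],None,fx=4,fy=4,interpolation=cv2.INTER_CUBIC))
E
```

```text
deck z 0.11788974775863548
((0.6298846006393433, 0.011109381914138794), (0.37070807814598083, 0.31027740240097046), 83.76139068603516) [[0.4555223286151886, -0.15628819167613983], [0.7639623284339905, -0.19000579416751862], [0.8042469024658203, 0.17850695550441742], [0.49580687284469604, 0.2122245579957962]]
blue [237 151  47  42 650] [260.30307692 171.37846154] [0.57253921 0.01658144 0.12      ]
((260.2947998046875, 171.08380126953125), (42.119842529296875, 37.634159088134766), 8.746162414550781)
[236.6185  186.47975] [0.52813606 0.08093876 0.12      ] [0.52783214 0.08171038 0.12963988]
[242.34103 149.28322] [0.63418215 0.06880415 0.12      ] [0.63833987 0.07098673 0.10690698]
[283.9711  155.68785] [ 0.61911172 -0.04838811  0.12      ] [ 0.62595321 -0.0457743   0.09985336]
[278.24857 192.88438] [ 0.51320143 -0.03500028  0.12      ] [ 0.51427263 -0.03426558  0.12899824]
red [229 158   4   5  18] [230.61111111 159.77777778] [0.6034751  0.10058263 0.119     ]
brass [225 163  10  11  87] [229.70114943 167.95402299] [0.57529848 0.09947484 0.142     ]
```

View pics/crop0.png

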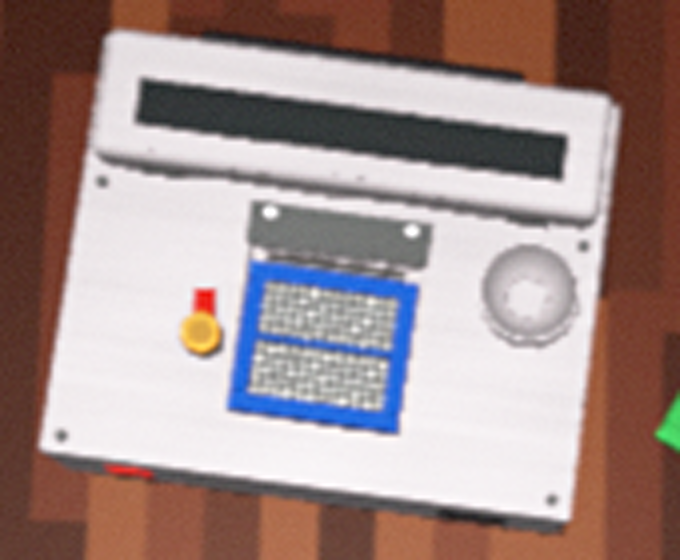

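The crop confirms it: the blue mesh frame lies just short of the dark lip (crop 340,240), and the thumbscrew is at crop (202,332) with the clip pointing toward the hood. The packer is yawed -6.2°, and its near-edge midpoint is at about (0.476, 0.028). I'll approach with half-open fingers spread along the near edge.

Emit:
apply_moves --targets '[[[0.59, -0.72, 0, 0.5, 0.2], [0.59, -0.72, 0, 0.5, 0.2], [0.59, -0.72, 0, 0.5, 0.2], [0.59, -0.72, 0, 0.5, 0.2], [0.59, -0.72, 0, 0.5, 0.2], [0.59, -0.72, 0, 0.5, 0.2], [0.59, -0.72, 0, 0.5, 0.2], [0.59, -0.72, 0, 0.5, 0.2]]]'

```text
clock: 0.77
eef_pos: [0.3119, 0.2526, 0.2481]
tool_rot: [0.088, 0.996, -0.0, -0.0]
ft_force: [0.4, 0.2, 0.1]
grip_width: 0.0516
grasp_force: 0.0
```

Emit:
apply_moves --targets '[[[0.59, -0.72, 0, 0.5, 0.2], [0.59, -0.72, 0, 0.5, 0.2], [0.59, -0.72, 0, 0.5, 0.2], [0.59, -0.72, 0, 0.5, 0.2], [0.59, -0.72, 0, 0.5, 0.2], [0.59, -0.72, 0, 0.5, 0.2], [0.59, -0.72, 0, 0.5, 0.2], [0.59, -0.72, 0, 0.5, 0.2]]]'

```text
clock: 1.43
eef_pos: [0.5008, 0.0221, 0.2479]
tool_rot: [0.054, 0.999, 0.0, -0.0]
ft_force: [0.7, 0.9, 0.2]
grip_width: 0.0512
grasp_force: 0.0
```

Emit:
apply_moves --targets '[[[0, 0, -0.7, 0, 0.2], [0, 0, -0.7, 0, 0.2], [0, 0, -0.6, 0, 0.2], [0, 0, -0.3, 0, 0.2], [0, 0, 0, 0, 0.2], [0, 0, 0, 0, 0.2]]]'

```text
clock: 1.93
eef_pos: [0.4995, 0.0238, 0.1555]
tool_rot: [0.054, 0.999, -0.0, -0.001]
ft_force: [0.1, -0.9, 0.7]
grip_width: 0.0515
grasp_force: 0.0
```

Emit:
apply_moves --targets '[[[0, 0, -0.2, 0, 0.2], [0, 0, -0.1, 0, 0.2], [0, 0, 0, 0, 0.2], [0, 0, 0, 0, 0.2]]]'

```text
clock: 2.27
eef_pos: [0.5004, 0.024, 0.1446]
tool_rot: [0.054, 0.999, 0.0, 0.0]
ft_force: [0.1, -0.4, 0.7]
grip_width: 0.0511
grasp_force: 0.0
```

Emit:
apply_moves --targets '[[[0, 0, -0.05, 0, 0.2], [0, 0, -0.05, 0, 0.2], [0, 0, 0, 0, 0.2]]]'

```text
clock: 2.52
eef_pos: [0.5001, 0.0239, 0.1402]
tool_rot: [0.054, 0.999, -0.0, -0.0]
ft_force: [0.1, -0.5, 0.4]
grip_width: 0.0511
grasp_force: 0.0
```

Emit:
apply_moves --targets '[[[0, 0, -0.05, 0, 0.2], [0, 0, -0.03, 0, 0.2], [0, 0, 0, 0, 0.2]]]'

```text
clock: 2.77
eef_pos: [0.5, 0.0239, 0.1368]
tool_rot: [0.054, 0.999, -0.0, -0.0]
ft_force: [0.7, 0.9, 0.7]
grip_width: 0.0511
grasp_force: 0.0
```

Emit:
apply_moves --targets '[[[0, 0, -0.05, 0, 0.2], [0, 0, -0.03, 0, 0.2], [0, 0, 0, 0, 0.2]]]'

```text
clock: 3.02
eef_pos: [0.5, 0.0239, 0.1335]
tool_rot: [0.054, 0.999, -0.0, -0.0]
ft_force: [-0.8, -0.4, 0.9]
grip_width: 0.0512
grasp_force: 0.0
```

Emit:
apply_moves --targets '[[[0, 0, -0.04, 0, 0.2], [0, 0, 0, 0, 0.2]]]'

```text
clock: 3.18
eef_pos: [0.5001, 0.0239, 0.132]
tool_rot: [0.054, 0.999, -0.0, -0.0]
ft_force: [-0.4, 1.1, 0.6]
grip_width: 0.0514
grasp_force: 0.0
```

Emit:
apply_moves --targets '[[[0, 0, -0.04, 0, 0.2], [0, 0, 0, 0, 0.2]]]'

```text
clock: 3.35
eef_pos: [0.5001, 0.0239, 0.1304]
tool_rot: [0.054, 0.999, -0.0, -0.0]
ft_force: [-1.2, -1.3, -0.1]
grip_width: 0.0512
grasp_force: 0.0
```

Emit:
apply_moves --targets '[[[0, 0, -0.04, 0, 0.2], [0, 0, 0, 0, 0.2]]]'

```text
clock: 3.52
eef_pos: [0.5001, 0.0239, 0.1289]
tool_rot: [0.054, 0.999, -0.0, -0.0]
ft_force: [-0.3, 0.8, -0.0]
grip_width: 0.0514
grasp_force: 0.0
```

Emit:
apply_moves --targets '[[[0, 0, -0.04, 0, 0.2], [0, 0, 0, 0, 0.2]]]'

```text
clock: 3.68
eef_pos: [0.5003, 0.0239, 0.1288]
tool_rot: [0.054, 0.999, 0.0, 0.0]
ft_force: [-3.3, -0.2, 7.8]
grip_width: 0.0512
grasp_force: 4.2
```

Emit:
apply_moves --targets '[[[0, 0, 0.1, 0, 0.2], [0.05, -0.005, 0, 0, 0.2], [0.1, -0.011, 0, 0, 0.2], [0.1, -0.011, 0, 0, 0.2], [0, 0, 0, 0, 0.2]]]'

```text
clock: 4.1
eef_pos: [0.5111, 0.0227, 0.1312]
tool_rot: [0.054, 0.999, -0.0, 0.0]
ft_force: [0.3, -0.7, 1.0]
grip_width: 0.0514
grasp_force: 0.0
```

Emit:
apply_moves --targets '[[[0.05, -0.005, 0, 0, 0.2], [0.05, -0.005, 0, 0, 0.2], [0, 0, 0, 0, 0.2]]]'

```text
clock: 4.35
eef_pos: [0.5143, 0.0224, 0.1311]
tool_rot: [0.054, 0.999, -0.0, -0.0]
ft_force: [0.3, 0.8, -0.3]
grip_width: 0.0513
grasp_force: 0.1
```

Emit:
apply_moves --targets '[[[0.05, -0.005, 0, 0, 0.2], [0.05, -0.006, 0, 0, 0.2], [0, 0, 0, 0, 0.2]]]'

```text
clock: 4.6
eef_pos: [0.5186, 0.022, 0.1315]
tool_rot: [0.054, 0.999, 0.0, 0.0]
ft_force: [-0.6, -0.1, -1.0]
grip_width: 0.0514
grasp_force: 0.1
```

Emit:
apply_moves --targets '[[[0.05, -0.005, 0, 0, 0.2], [0.05, -0.006, 0, 0, 0.2], [0, 0, 0, 0, 0.2]]]'

```text
clock: 4.85
eef_pos: [0.5227, 0.0215, 0.1316]
tool_rot: [0.054, 0.999, -0.0, 0.0]
ft_force: [-0.2, 0.0, 0.4]
grip_width: 0.0511
grasp_force: 0.1
```

Emit:
apply_moves --targets '[[[0.05, -0.005, 0, 0, 0.2], [0.05, -0.006, 0, 0, 0.2], [0, 0, 0, 0, 0.2]]]'

```text
clock: 5.1
eef_pos: [0.5267, 0.0211, 0.1315]
tool_rot: [0.054, 0.999, -0.0, 0.0]
ft_force: [-0.6, -0.7, 0.3]
grip_width: 0.0511
grasp_force: 0.1
```

```bash
python3 - <<'E'
from h import *
p,d,K,e,R=cam("scene")
cv2.imwrite("pics/s1.png",cv2.resize(p[160:290,240:420],None,fx=4,fy=4,interpolation=cv2.INTER_CUBIC))
E
```

```text
(no output)
```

View pics/s1.png

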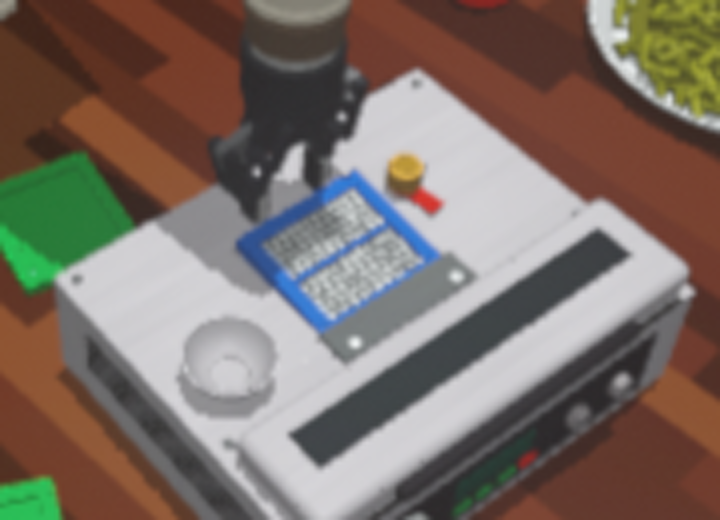

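The crop shows both fingers at the filter's near edge (crop 260,215 and 325,180) and the filter square to the lip, with its far edge now reaching the lip. I'll push on.

Emit:
apply_moves --targets '[[[0.05, -0.005, 0, 0, 0.2], [0.05, -0.006, 0, 0, 0.2], [0, 0, 0, 0, 0.2]]]'

```text
clock: 5.4
eef_pos: [0.5311, 0.0206, 0.1317]
tool_rot: [0.054, 0.999, 0.0, 0.001]
ft_force: [0.6, 0.4, -0.7]
grip_width: 0.0514
grasp_force: 0.0
```

Emit:
apply_moves --targets '[[[0.05, -0.005, 0, 0, 0.2], [0.05, -0.006, 0, 0, 0.2], [0, 0, 0, 0, 0.2]]]'

```text
clock: 5.65
eef_pos: [0.5349, 0.0202, 0.1316]
tool_rot: [0.054, 0.999, 0.0, 0.0]
ft_force: [0.1, -0.3, 0.6]
grip_width: 0.0511
grasp_force: 0.0
```

Emit:
apply_moves --targets '[[[0.05, -0.005, 0, 0, 0.2], [0, 0, 0, 0, 0.2]]]'

```text
clock: 5.82
eef_pos: [0.5366, 0.02, 0.1315]
tool_rot: [0.054, 0.999, -0.0, 0.0]
ft_force: [-0.3, 0.8, -0.2]
grip_width: 0.051
grasp_force: 0.0
```

Emit:
apply_moves --targets '[[[0.05, -0.005, 0, 0, 0.2], [0, 0, 0, 0, 0.2]]]'

```text
clock: 5.98
eef_pos: [0.5386, 0.0198, 0.1315]
tool_rot: [0.054, 0.999, 0.0, 0.0]
ft_force: [-0.9, -0.3, 0.3]
grip_width: 0.0512
grasp_force: 0.0
```

```bash
python3 - <<'E'
from h import *
p,d,K,e,R=cam("scene")
cv2.imwrite("pics/s2.png",cv2.resize(p[160:290,240:420],None,fx=4,fy=4,interpolation=cv2.INTER_CUBIC))
E
```

```text
(no output)
```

View pics/s2.png

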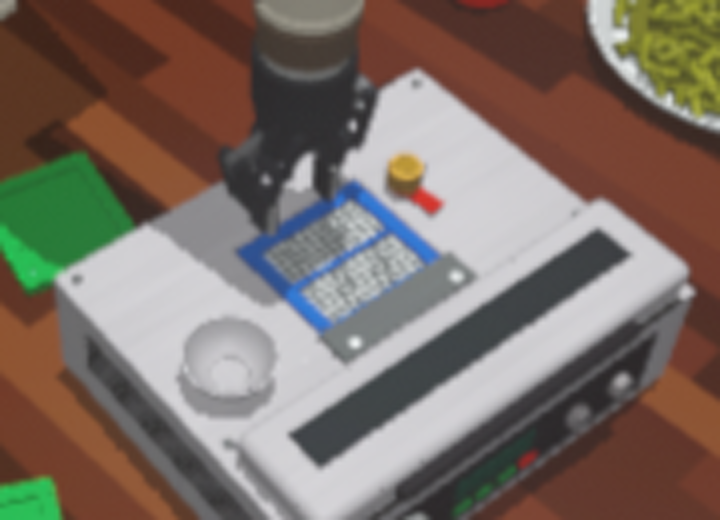

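The filter appears to have dropped in, with its near edge level with the deck. I'll press its near rail lightly to make sure.

Emit:
apply_moves --targets '[[[0.0, 0, 0.1, 0, 0.2], [0.2, -0.022, 0, 0, 0.2], [0.15, -0.016, 0, 0, 0.2], [0, 0, -0.1, 0, 0.2], [0, 0, -0.05, 0, 0.2], [0, 0, 0, 0, 0.2]]]'

```text
clock: 6.53
eef_pos: [0.5523, 0.0183, 0.129]
tool_rot: [0.054, 0.999, -0.0, -0.0]
ft_force: [-0.6, 0.1, 0.5]
grip_width: 0.0512
grasp_force: 0.0
```

Emit:
apply_moves --targets '[[[0, 0, -0.04, 0, 0.2], [0, 0, 0, 0, 0.2]]]'

```text
clock: 6.7
eef_pos: [0.5522, 0.0183, 0.1288]
tool_rot: [0.054, 0.999, -0.0, 0.0]
ft_force: [-1.4, 0.1, 5.2]
grip_width: 0.0512
grasp_force: 3.0
```

The rail bottoms out at the deck's height, so the filter is flush. Now I'll lift, move towards the screw and pre-rotate counter-clockwise.

Emit:
apply_moves --targets '[[[0, 0, 0.5, 0, 0.2], [0, 0, 0.8, 0, 0.2], [0, 0, 0.9, 0, 1], [0, 0.4, 0, 7, 1], [0, 0.5, 0, 7, 1], [0.0, 0.4, 0, 7, 1], [0, 0, 0, 7, 1], [0, 0, 0, 7, 1]]]'

```text
clock: 7.37
eef_pos: [0.5516, 0.0714, 0.2156]
tool_rot: [-0.253, 0.968, 0.0, -0.0]
ft_force: [0.3, 0.3, 0.9]
grip_width: 0.0853
grasp_force: 0.0
```

Emit:
apply_moves --targets '[[[0, 0, 0, 7, 1], [0, 0, 0, 7, 1], [0, 0, 0, 0, 1], [0, 0, 0, 0, 1]]]'

```text
clock: 7.7
eef_pos: [0.5519, 0.0703, 0.2156]
tool_rot: [-0.363, 0.932, 0.0, -0.0]
ft_force: [0.7, -1.2, -0.4]
grip_width: 0.0855
grasp_force: 0.0
```

```bash
python3 - <<'E'
from h import *
o=get_obs();print(o["joint_pos"].round(3),o["eef_pos"])
for n in("scene","top"):
    p,d,K,e,R=cam(n);P=cloud(d,K,e,R);hsv=cv2.cvtColor(p,cv2.COLOR_BGR2HSV)
    ok=(np.abs(P[...,0]-.576)<.07)&(np.abs(P[...,1]-.1)<.06)
    for nm,lo,hi,z in(("brass",(14,90,60),(32,255,255),.137),("red",(0,150,90),(8,255,255),.119)):
        k=(cv2.inRange(hsv,lo,hi)>0)&ok; v,u=np.nonzero(k)
        if len(u): print(n,nm,len(u),u.mean(),v.mean(),onplane(K,e,R,(u.mean(),v.mean()),z),P[k].mean(0),P[k].min(0),P[k].max(0))
    if n=="scene": cv2.imwrite("pics/s3.png",cv2.resize(p[160:290,240:420],None,fx=4,fy=4,interpolation=cv2.INTER_CUBIC))
E
```

```text
[ 0.127  0.368  0.096  1.3    0.    -0.617] [0.55185128 0.07032029 0.21559953]
scene brass 64 340.640625 202.78125 [0.58027994 0.09944931 0.137     ] [0.58206948 0.09692405 0.14030431] [0.56535601 0.08614782 0.12841693] [0.59355182 0.11365468 0.14625979]
scene red 22 345.95454545454544 209.63636363636363 [0.60116091 0.10330923 0.119     ] [0.60257542 0.10119798 0.12179703] [0.59163133 0.09579537 0.118507  ] [0.61425995 0.10828906 0.12668821]
```

View pics/s3.png

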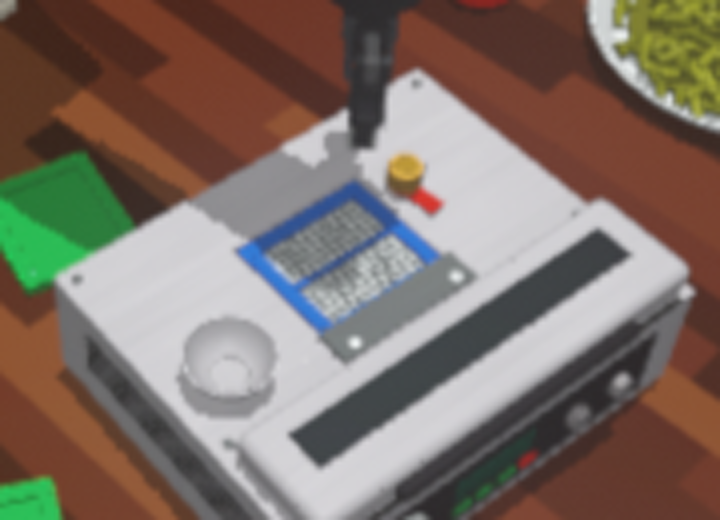

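The filter is flat and square, with its far edge under the lip. The screw (crop 405,172) is at about (0.576, 0.100) and its clip points along +x, so roughly 100° clockwise remains. I'll move above it, descend and grip.

Emit:
apply_moves --targets '[[[0.6, 0.74, 0, 0, 1], [0, 0, 0, 0, 1], [0, 0, -0.5, 0, 1], [0, 0, -0.5, 0, 1], [0, 0, -0.5, 0, 1], [0, 0, -0.39, 0, 1], [0, 0, 0, 0, 1], [0, 0, 0, 0, 1]]]'

```text
clock: 8.47
eef_pos: [0.5756, 0.0998, 0.1396]
tool_rot: [-0.364, 0.931, 0.0, -0.001]
ft_force: [-0.2, 0.3, 0.0]
grip_width: 0.0857
grasp_force: 0.0
```

Emit:
apply_moves --targets '[[[0, 0, 0, 0, 0.3], [0, 0, 0, 0, 0], [0, 0, 0, 0, -0.2], [0, 0, 0, 0, -0.3], [0, 0, 0, 0, -0.3]]]'

```text
clock: 8.88
eef_pos: [0.5767, 0.1, 0.1411]
tool_rot: [-0.365, 0.931, -0.0, 0.001]
ft_force: [-0.1, -0.6, 0.5]
grip_width: 0.0299
grasp_force: 0.0
```

Emit:
apply_moves --targets '[[[0, 0, 0, 0, -1], [0, 0, 0, 0, -1], [0, 0, 0, 0, -1], [0, 0, 0, 0, -1]]]'

```text
clock: 9.22
eef_pos: [0.577, 0.0996, 0.1414]
tool_rot: [-0.365, 0.931, -0.001, 0.001]
ft_force: [0.4, -1.9, 6.0]
grip_width: 0.026
grasp_force: 58.8
```

```bash
python3 -c "
from h import *
o=get_obs();print(o['ft_force'],o['ft_torque'],o['eef_pos'],o['grip_width'],o['grasp_force'])"
```

```text
[ 0.3738249  -1.89724172  6.00221187] [-0.45491652 -0.00262869  0.02511456] [0.57699805 0.09961238 0.141398  ] 0.025974253493299366 58.82274627685547
```

Emit:
apply_moves --targets '[[[0, 0, 0, -5, -1], [0, 0, 0, -5, -1], [0, 0, 0, -5, -1], [0, 0, 0, -5, -1], [0, 0, 0, 0, -1]]]'

```text
clock: 9.63
eef_pos: [0.5766, 0.1002, 0.1414]
tool_rot: [-0.196, 0.981, 0.0, 0.001]
ft_force: [-0.4, 0.9, 6.1]
grip_width: 0.0256
grasp_force: 59.0
```

```bash
cat > st.py <<'E'
from h import *
o=get_obs();y=Rot.from_quat(o['tool_rot']).as_matrix()[:,1]
print(o['ft_force'].round(1),o['ft_torque'].round(3),o['eef_pos'].round(4),'yaw',np.degrees(np.arctan2(y[1],y[0])).round(1),o['grasp_force'],o['joint_pos'][5], o['tau'][5])
E
python3 st.py
```

```text
[-0.4  0.9  6.1] [-0.087  0.198 -0.014] [0.5766 0.1002 0.1414] yaw 112.6 58.991578817367554 -0.22327680382877205 0.4993616044521332
```

Emit:
apply_moves --targets '[[[0, 0, 0, -6, -1], [0, 0, 0, -6, -1], [0, 0, 0, -6, -1], [0, 0, 0, -6, -1], [0, 0, 0, -6, -1], [0, 0, 0, 0, -1], [0, 0, 0, 0, -1]]]'

```text
clock: 10.22
eef_pos: [0.5765, 0.1013, 0.1414]
tool_rot: [0.062, 0.998, 0.001, 0.001]
ft_force: [-1.7, 2.3, 6.4]
grip_width: 0.0255
grasp_force: 59.0
```

```bash
python3 st.py; python3 - <<'E'
from h import *
p,d,K,e,R=cam("scene")
cv2.imwrite("pics/s4.png",cv2.resize(p[175:255,280:390],None,fx=6,fy=6,interpolation=cv2.INTER_CUBIC))
E
```

```text
[-1.7  2.3  6.4] [ 0.432  0.263 -0.031] [0.5765 0.1013 0.1414] yaw 82.8 59.00672256946564 0.29767105661012827 0.017894119955599308
```

View pics/s4.png

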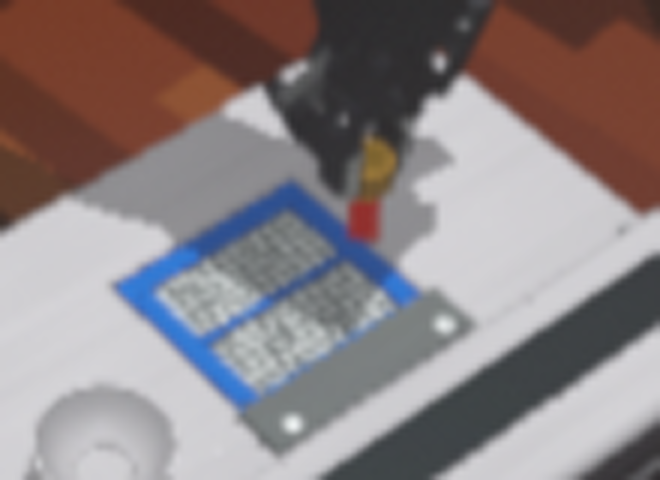

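The clip (crop 365,220) has turned about 50° with the head and the filter is still flush. Continuing.

Emit:
apply_moves --targets '[[[0, 0, 0, -6, -1], [0, 0, 0, -6, -1], [0, 0, 0, -6, -1], [0, 0, 0, -6, -1], [0, 0, 0, -6, -1], [0, 0, 0, -4, -1], [0, 0, 0, 0, -1], [0, 0, 0, 0, -1]]]'

```text
clock: 10.93
eef_pos: [0.5769, 0.1024, 0.1414]
tool_rot: [0.351, 0.936, 0.003, 0.0]
ft_force: [0.2, 4.9, 5.0]
grip_width: 0.0254
grasp_force: 58.9
```

```bash
python3 st.py
```

```text
[0.2 4.9 5. ] [ 1.068  0.012 -0.083] [0.5769 0.1024 0.1414] yaw 48.9 58.9253568649292 0.8909574831670853 0.009442618174944073
```

Emit:
apply_moves --targets '[[[0, 0, 0, -3, -1], [0, 0, 0, -2, -1], [0, 0, 0, 0, -1], [0, 0, 0, 0, -1]]]'

```text
clock: 11.27
eef_pos: [0.5771, 0.1025, 0.1414]
tool_rot: [0.392, 0.92, 0.003, 0.0]
ft_force: [-0.2, 5.1, 4.8]
grip_width: 0.0261
grasp_force: 58.9
```

```bash
python3 st.py
```

```text
[-0.2  5.1  4.8] [ 1.091 -0.091 -0.063] [0.5771 0.1025 0.1414] yaw 43.9 58.908507227897644 0.9781838712102154 -0.011960205738432705
```

Emit:
apply_moves --targets '[[[0, 0, 0, -2, -1], [0, 0, 0, -2, -1], [0, 0, 0, 0, -1], [0, 0, 0, 0, -1]]]'

```text
clock: 11.6
eef_pos: [0.5772, 0.1026, 0.1415]
tool_rot: [0.423, 0.906, 0.003, 0.0]
ft_force: [-0.6, 6.4, 4.9]
grip_width: 0.0259
grasp_force: 58.9
```

```bash
python3 st.py
```

```text
[-0.6  6.4  4.9] [ 1.153 -0.134 -0.017] [0.5772 0.1026 0.1415] yaw 39.9 58.892648220062256 1.0479443324679516 -0.013157040229998529
```

Emit:
apply_moves --targets '[[[0, 0, 0, -2, -1], [0, 0, 0, -2, -1], [0, 0, 0, 0, -1], [0, 0, 0, 0, -1]]]'

```text
clock: 11.93
eef_pos: [0.5773, 0.1027, 0.1415]
tool_rot: [0.455, 0.891, 0.003, 0.0]
ft_force: [0.6, 5.9, 3.5]
grip_width: 0.0257
grasp_force: 58.9
```

```bash
python3 st.py
```

```text
[0.6 5.9 3.5] [ 1.165 -0.081 -0.021] [0.5773 0.1027 0.1415] yaw 35.9 58.87555718421936 1.1178042290770938 -0.012921788147650659
```

Emit:
apply_moves --targets '[[[0, 0, 0, -2, -1], [0, 0, 0, -1, -1], [0, 0, 0, 0, -1], [0, 0, 0, 0, -1]]]'

```text
clock: 12.27
eef_pos: [0.5774, 0.1028, 0.1414]
tool_rot: [0.478, 0.878, 0.003, -0.0]
ft_force: [0.9, 4.9, 3.4]
grip_width: 0.0261
grasp_force: 58.9
```

```bash
python3 st.py; python3 - <<'E'
from h import *
p,d,K,e,R=cam("scene")
cv2.imwrite("pics/s5.png",cv2.resize(p[175:255,280:390],None,fx=6,fy=6,interpolation=cv2.INTER_CUBIC))
E
```

```text
[0.9 4.9 3.4] [ 1.287 -0.196 -0.002] [0.5774 0.1028 0.1414] yaw 32.9 58.85529398918152 1.1700200961502039 0.010896572784986347
```

View pics/s5.png

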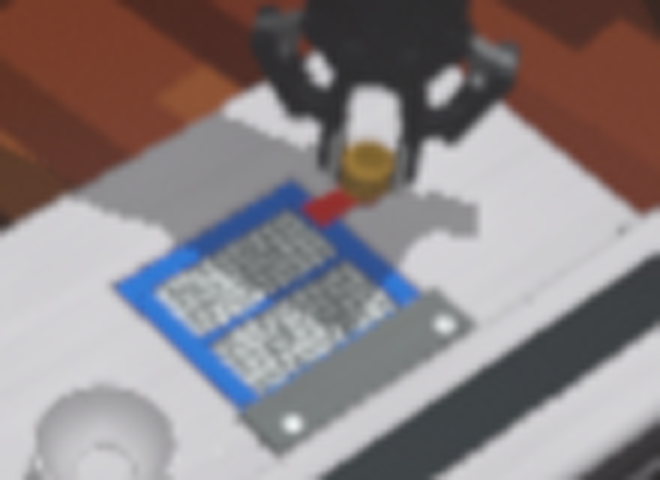

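The clip (crop 330,207) now crosses the filter's side rail, nearly parallel to the near edge, so it's close to the seat. I'll continue in small steps and watch the torque about z.

Emit:
apply_moves --targets '[[[0, 0, 0, -1.5, -1], [0, 0, 0, -1.5, -1], [0, 0, 0, 0, -1], [0, 0, 0, 0, -1]]]'

```text
clock: 12.65
eef_pos: [0.5775, 0.1028, 0.1414]
tool_rot: [0.501, 0.866, 0.003, -0.0]
ft_force: [1.3, 6.0, 3.7]
grip_width: 0.0259
grasp_force: 58.8
```

```bash
python3 st.py
```

```text
[1.3 6.  3.7] [ 1.264 -0.258  0.039] [0.5775 0.1028 0.1414] yaw 29.9 58.830721378326416 1.2223259005232276 0.05545588326640427
```

Emit:
apply_moves --targets '[[[0, 0, 0, -1.5, -1], [0, 0, 0, -1.5, -1], [0, 0, 0, 0, -1], [0, 0, 0, 0, -1]]]'

```text
clock: 12.98
eef_pos: [0.5776, 0.1029, 0.1415]
tool_rot: [0.523, 0.852, 0.003, -0.0]
ft_force: [1.5, 5.5, 3.0]
grip_width: 0.0263
grasp_force: 58.8
```

```bash
python3 st.py
```

```text
[1.5 5.5 3. ] [ 1.289 -0.288  0.089] [0.5776 0.1029 0.1415] yaw 26.9 58.80948185920715 1.274550374430415 0.09561145445331931
```

Over the last three 3° steps the torque climbed about 0.04 N m per step, which is the bush's 0.8 N m/rad. The screw is seated with the nut at about 0.1 rad, so I'll release and lift.

Emit:
apply_moves --targets '[[[0, 0, 0, 0, 1], [0, 0, 0, 0, 1], [0, 0, 0, 0, 1], [0, 0, 0, 0, 1], [0, 0, 0.3, 0, 1], [0, 0, 0.8, 0, 1], [0, 0, 1, 0, 1], [0, 0, 1, 0, 1]]]'

```text
clock: 13.65
eef_pos: [0.5751, 0.0994, 0.2643]
tool_rot: [0.524, 0.852, -0.001, -0.001]
ft_force: [-0.2, 0.0, 1.0]
grip_width: 0.0856
grasp_force: 0.0
```

Emit:
apply_moves --targets '[[[-0.9, 0.3, 0, 0, 1], [-0.9, 0.3, 0, 0, 1], [-0.9, 0.3, 0, 0, 1], [0, 0, 0, 0, 1], [0, 0, 0, 0, 1]]]'

```text
clock: 14.07
eef_pos: [0.4663, 0.136, 0.2644]
tool_rot: [0.523, 0.852, -0.0, -0.0]
ft_force: [0.7, 0.7, -0.4]
grip_width: 0.0854
grasp_force: 0.0
```

```bash
python3 st.py; python3 - <<'E'
from h import *
p,d,K,e,R=cam("scene")
cv2.imwrite("pics/s6.png",cv2.resize(p[165:265,270:400],None,fx=6,fy=6,interpolation=cv2.INTER_CUBIC))
E
```

```text
[ 0.7  0.7 -0.4] [ 0.049 -0.031 -0.006] [0.4663 0.136  0.2644] yaw 26.9 0.0 1.3853205919366678 0.029440292855724692
```

View pics/s6.png

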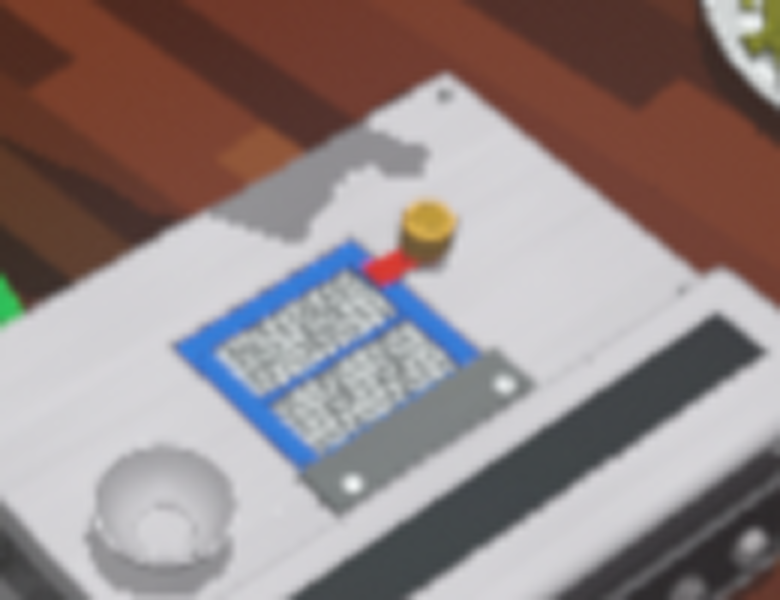

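The filter is flush under the lip. The red clip (crop 390,268) lies across the side rail, parallel to the near edge, and the arm is clear of everything. Handing in.

```bash
python3 -c "
from workcell import order
print(order.job_done())"
```

```text
the job is handed in; nothing more can be done
None
```

The filter sits flush in its recess under the lip, the thumbscrew was turned until its resistance rose and its clip lies across the side rail, and the dish, mortar, pestle and can were not touched; the job is handed in, with no verdict returned.

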